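# Charge an air flask on the bench refill station

### The arm

A 6-joint arm with a two-finger parallel gripper is mounted at the origin on the work surface. World frame = base frame: x ahead of the robot, y to its left, z up, the work surface at z = 0. Lengths are in m, angles in degrees, forces in N, time in s.
With the tool pointing down it reaches from about 0.25 to 0.725 m from the base axis. Payload 9.7 kg.
Tool frame: the origin (TCP) lies on the centre line of the jaws, within the pads' length; the fingertips stand bot.nose_length ahead of it and the grasp point (between the pads) lies 11 mm behind it (bot.nose_length is the distance from the TCP to the fingertips, in m); z points along the fingers, y is the line along which they close (so a half turn about z gives the same grasp; the last joint's range is limited). The gripper opens to 85 mm and grips with 20 to 120 N. Pads are 22 mm wide; open, the fingers measure 114 mm over their backs; the gripper's body (76 mm by 85 mm) begins 54 mm behind the grasp point. The pads swing forward as they close: fully open they stand 13 mm farther back than shut.
Start: joints at [-76.776, 4.979, 10.078, 95.1, 0, 90], TCP at [0.126, -0.535, 0.239] pointing down, gripper open.
Joint ranges: [-179.16, 179.16], [-48.56, 103.87], [-65.8, 70.77], [-126.05, 130.52], [-82.76, 87.17], [-180, 180]. Speed limits (degrees/s): [127.2, 127.2, 147.25, 180, 180, 180].

### API

Orientations are given as [roll, pitch, yaw] about the fixed x, y, z axes, in that order (R = Rz(yaw) Ry(pitch) Rx(roll)).
In Python, from workcell import bot gives the robot as it stands. The module is installed in compiled form; this text tells all that it offers.
- The arm moves only by the shell command python3 -m inch 'ROWS' [OPENING] [FORCE]. ROWS is JSON, a list of rows, each a list of 4 numbers: the shift along the world's x, y, z in cm, then the turn about the world's z in degrees. A call has exactly 8 rows; each row is the pose to reach, as a shift and turn from the pose commanded when the call began; what a row does not reach only later rows make up. A row lasts 1/8 s, in which the tool goes at most 62.5 mm and 10.7 degrees, less where a joint would pass 70% of its speed; a pose out of reach is approached as far as the arm can. A call with a gripper value outside its range is refused whole. OPENING is the finger opening in cm, from 0 to 8.54, set as the call begins (- or left out, the last holds). The fingers move at their own pace and stop on an object; FORCE is the grip in N (left out, the last holds). Time passes only in rows, so rows that repeat a pose let the fingers close, or fill a call up. It gives the time, the measured TCP pose, the force, the opening and the grip force at its end, in the units of the state.
- bot.get_obs(): the state, without advancing time (a new reading comes with each control period).
- bot.camera(name): name is "scene" or "side" or "wrist"; returns a dict with "img" (400x640x3 uint8, red, green, blue), "fovy" (degrees; the focal length in pixels is half the picture's height over the tangent of half this angle, whatever the lens; pixels are square), "cx", "cy" (the principal point, pixels), "R" (3x3) and "t" (3): a world point X has camera coordinates R X + t; the wrist camera has in their place "mount" (4x4, takes a point from camera to tool coordinates, whose origin is the TCP and whose axes are the flange's). Camera axes: x right, y down, z forward; pixel columns grow to the right and rows downward; lengths in m; the calibration is good to about 2 mm. The wrist camera is an equidistant fisheye: a pixel r from the principal point sees the ray r / f radians off the axis. A picture is of the moment at which its call begins: read the wrist's pose just before it. There is no depth.
- bot.job_done(): hands the job in; it is judged then, once.
Trained networks look in a picture, given as the dict that the camera call returned (one of the last four; its "shot" number tells which), for a name from the list of things; names that differ only in an ending like _2 or _b are one class to them, and where a whole thing is asked for, a point or a joint stands for the part that bears it (a point fixed in the world has none). Each returns a list of dicts, best first, with "score" (0 to 1); they miss things now and then, are a little off and sometimes report something else, mostly with a low value. They report only what shows in the picture. A call takes as long as a camera call.
- bot.find_in(thing, picture): "point" ([column, row] in pixels, amid what is visible of it).
- bot.landmark_of(thing, picture): "point" ([column, row] in pixels: a listed point, or the origin of a listed thing).
The state is a dict: "time": time; "q": joint angles; "qd": joint speeds; "joint_efforts": joint torques, N m; "ee_pos": TCP position; "tcp_rot": TCP orientation; "wrist_force": force on the tool from outside, world axes, zero at the start; "torque": the same for the moment, N m; "opening": finger opening in m; "grasp_force": force on a finger pad.
Only numpy, scipy, OpenCV 4.12 (cv2) and the standard library are available. Lean on these libraries where they do the work, as an engineer would, in place of code of your own. Each camera call takes 0.05 s, during which the arm holds its last target. There are 200 camera calls.

### The job

Charge the small aluminium air flask on the bench refill station. First turn the knob on the gauge to bring the peak hand back to its zero stop, so that it records this charge only; then take the flask, set it upright in the sprung ring cradle, press it all the way down against the spring and keep it down: your program finishes while you are still holding the flask fully pressed. Leave everything else on the bench where it is and do not lay or knock the flask over.

Things in the scene. Friction and masses are not known exactly. Their poses are not given: they have to be found in the camera images.
- station: grey refill station fixed to the bench; housing 130 x 270 mm, top 50 mm high; origin under its middle at bench height. +x to its back, +y to the cradle end: ring cradle 70 mm from the middle towards +y, gauge 70 mm towards -y (84 mm diameter, face up, window and bezel 71 mm above the bench, knob in its middle). Regulator behind the housing, 81 mm towards +x, 36 mm wide, 91 mm high
- knob_grip (a point): half-way up the gauge's reset knob, on its upright axis, 85.5 mm above the bench; the knob is a round black knurled cylinder, 24 mm diameter, 26 mm tall, from 72.5 to 98.5 mm above the bench; the gauge window under it is 71 mm above the bench. A white line on its top points where the peak hand (diamond tip) points; at zero that is midway between the station's -x and +y
- peak (a joint): peak hand of the gauge and its reset knob, turning together, rad: 0 = zero stop, grows clockwise seen from above, so it goes back counter-clockwise. Stays where it is left (friction 0.02 N m); hard stop at 0. Pressing the cradle raises the gauge's working hand in step, which carries the peak hand up with it, to about 0.55 rad when fully down
- cradle_seat (a point): centre of the seat (floor) of the sprung ring cradle, on which the flask's foot stands, 70 mm above the bench while unpressed; z up; moves down with the cradle. The steel ring rises 18 mm above the seat: inside diameter 61 mm, flared to 71 mm at the rim, outside 79 mm. The fill nipple in its middle is look-only
- cradle (a joint): travel of the sprung cradle, m: 0 = up, 0.016 = fully down on its stop. The spring pushes up with about 7 N at 0 and 15 N at 0.016 (500 N/m); the flask's own weight does not move it
- flask_center (a point): middle of the flask, half-way up its upright axis, 54 mm above its foot; z along its axis. Round aluminium flask, 108 mm tall, 0.17 to 0.29 kg: straight wall of 56 mm diameter from 6 to 76 mm above the foot, then a round shoulder and a black spray button 25 mm in diameter on top; foot 44 mm across with a 6 mm bevel. Can be gripped at any yaw. At first it stands on the bench
- flask_base (a point): centre of the underside of the flask's foot
- aerosol: not part of the job, leave it alone: tall white spray tin with a grey cap, 52 mm diameter, 154 mm tall; origin at its underside
- glue: not part of the job, leave it alone: white plastic glue bottle, 60 mm diameter, 160 mm tall; origin at its underside
- filler: not part of the job, leave it alone: low jar of wood filler, 72 mm diameter, 60 mm tall; origin at its underside
- tape: not part of the job, leave it alone: empty cardboard tape core standing on its end, 90 mm diameter, 48 mm tall; origin at its underside
- screwdriver: not part of the job, leave it alone: screwdriver lying on the bench; origin at its underside
- sander: not part of the job, leave it alone: cork sanding block, 85 x 50 x 38 mm; origin at its underside
- clamp: not part of the job, leave it alone: small F-clamp lying on the bench, about 220 mm long; origin at its underside

How it is judged (in metres and radians):
On the way, in this order (a step that is already met when the one before it is completed fails the run):
1. the peak hand is turned back to its zero stop while the cradle is still up (value of joint peak below 0.07 rad and value of joint cradle below 0.004 m), for 0.2 s.
2. the flask stands upright in the ring cradle and is pressed down by the robot (horizontal distance between flask_base and cradle_seat below 0.008 m and distance between flask_base and cradle_seat below 0.009 m and angle between flask_center's own z axis and vertical below 0.12 rad and value of joint cradle above 0.013 m and contact force between any of the fingers, the arm and flask above 3 N), for 0.5 s.
At the end, for the whole second after the job is handed in: Robot still holds the flask (over 3 N), at rest, upright within 0.12 rad, its foot on the cradle's seat (8 mm sideways, 9 mm in all), cradle over 13 of its 16 mm down with over 9 N from the flask; peak hand at 0.4 to 0.78 rad: zeroed, then carried up by this charge (all of step 2 and contact force between flask and cradle above 9 N and value of joint peak between 0.4 and 0.78 rad and linear speed of flask below 0.02 m/s); the arm keeps its last pose, push and grip.
It fails at once if something that is not part of the job is moved by more than 40 mm (distance of any of aerosol, glue, filler, tape, screwdriver, sander, clamp from where it was at the start of the episode above 0.04 m).
It fails at once if the flask is laid or knocked over (angle between flask_center's own z axis and vertical above 0.7 rad).
It also fails if it takes over 53 s, if anything falls off the work surface, if the arm or the gripper's body presses on something with over 40 N, if the wrist force passes 120 N, or if a joint passes its speed limit or range.

## Working session

There is one attempt and no reset: what is moved stays moved. The work goes in short steps, Python scripts to look and compute and a shell command to move; the robot and the scene stay as the last step left them, time stands still between calls to the robot, and variables do not carry over. Pictures are saved under pics/ and viewed, at most 10 in all, crops included, and the job is handed in when it is done.

```bash
mkdir -p pics; cat > h.py <<'E'
import numpy as np, cv2
from workcell import bot
from scipy.spatial.transform import Rotation as Ro
def shot(n,save=None):
    o=bot.get_obs(); c=bot.camera(n); c['o']=o
    if save: cv2.imwrite('pics/'+save,c['img'][:,:,::-1])
    return c
def ray(c,p):
    f=200/np.tan(np.radians(c['fovy'])/2); d=np.array([p[0]-c['cx'],p[1]-c['cy']])
    if 'mount' in c:
        r=np.hypot(*d); th=r/f; v=np.r_[d/max(r,1e-9)*np.sin(th),np.cos(th)]
        M=np.array(c['mount']); Rt=Ro.from_euler('xyz',c['o']['tcp_rot'],degrees=True).as_matrix()
        return np.array(c['o']['ee_pos'])+Rt@M[:3,3], Rt@M[:3,:3]@v
    R=np.array(c['R']); return -R.T@np.array(c['t']), R.T@np.r_[d/f,1]
def atz(c,p,z):
    o,v=ray(c,p); return o+v*(z-o[2])/v[2]
E
python3 - <<'E'
from h import *
print(bot.get_obs(), bot.nose_length)
Z=dict(station=0,knob_grip=.0855,cradle_seat=.07,flask_center=.054,flask_base=0,aerosol=0,glue=0,filler=0,tape=0,screwdriver=0,sander=0,clamp=0)
for n in ['scene','side','wrist']:
    c=shot(n,n+'0.png')
    for k,z in Z.items():
        r=bot.landmark_of(k,c)
        if r: print(n,k,np.round(r[0]['point'],1),round(r[0]['score'],2),np.round(atz(c,r[0]['point'],z),3))
E
```

```text
{'time': 0.0, 'q': array([-7.67761683e+01,  5.00859074e+00,  1.00331089e+01,  9.51006288e+01,
       -1.99233382e-03,  9.00041936e+01]), 'qd': array([ 0.02730208,  0.09523805, -0.06834707,  0.03117258,  0.08762393,
       -0.06698297]), 'joint_efforts': array([ 6.33470103e-03, -5.20391393e+01,  4.64804292e+01,  1.62957434e-02,
        3.60565846e-04, -2.26377585e-05]), 'ee_pos': array([ 0.12575185, -0.53518656,  0.23859511]), 'tcp_rot': array([-1.79923890e+02,  1.99790272e-03,  1.32196408e+01]), 'wrist_force': array([-0.56703098, -0.20759699, -0.0585974 ]), 'torque': array([ 0.01129541, -0.00234642,  0.10409913]), 'grasp_force': 0.0, 'opening': 0.08533388808503667} 0.008
scene station [317.2 223.7] 0.76 [0.51  0.019 0.   ]
scene knob_grip [287.6 198.5] 0.65 [ 0.51  -0.06   0.085]
scene cradle_seat [339.8 208.3] 0.72 [0.511 0.078 0.07 ]
scene flask_center [199.6 181.6] 0.65 [ 0.446 -0.328  0.054]
scene flask_base [205.  195.6] 0.89 [ 0.447 -0.323 -0.   ]
scene aerosol [420.6 224. ] 0.66 [0.471 0.301 0.   ]
scene glue [404.  285.1] 0.68 [0.677 0.252 0.   ]
scene filler [288.2 296.2] 0.
[... 188 characters left out ...]
 ]
scene clamp [230.6 174. ] 0.63 [ 0.343 -0.276 -0.   ]
side station [320.1 223.2] 0.94 [0.517 0.013 0.   ]
side knob_grip [318. 214.] 0.44 [ 0.5   -0.044  0.086]
side cradle_seat [318.4 189.1] 0.63 [0.527 0.086 0.07 ]
side flask_center [316.5 306.2] 0.65 [ 0.443 -0.313  0.054]
side flask_base [319.5 324. ] 0.63 [ 0.448 -0.322  0.   ]
side aerosol [291.2 170. ] 0.82 [0.473 0.308 0.   ]
side glue [351.2 172.4] 0.75 [0.676 0.253 0.   ]
side filler [398.7 222. ] 0.94 [ 0.746 -0.027  0.   ]
side tape [409.7 295. ] 0.6 [ 0.678 -0.285  0.   ]
side screwdriver [330.4 156.6] 0.5 [0.628 0.368 0.   ]
side sander [250.3 184.8] 0.7 [0.327 0.246 0.   ]
side clamp [261.8 324.7] 0.9 [ 0.32  -0.299  0.   ]
```

View pics/scene0.png

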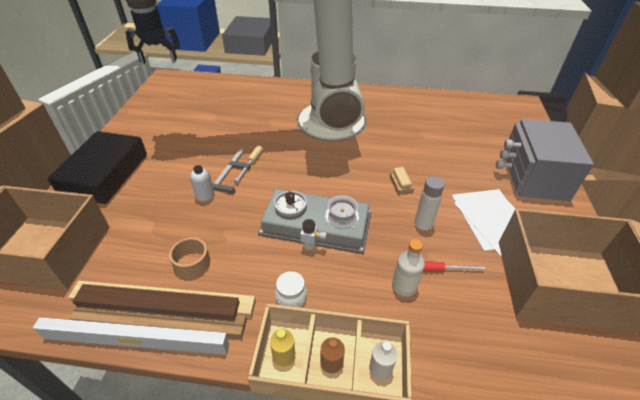

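View pics/side0.png

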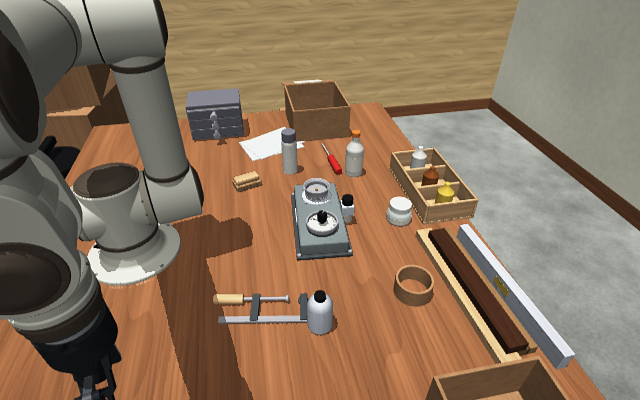

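The scene view shows the station mid-table, with the gauge at (290,200) and the cradle at (342,212). The flask is at (202,185), with the clamp beside it. I'll move above the gauge.

```bash
python3 -m inch '[[2,2.5,0,0],[5,6.5,0,0],[9,11,0,0],[13,15.5,0,0],[17,20.5,0,0],[21,26,0,0],[25,31,0,0],[28,35.5,0,0]]' ; python3 -m inch '[[3,3,0,-2],[5.5,6,-1,-4],[7.5,8.5,-2,-6],[8.7,10.5,-3,-8],[9,11.7,-4,-10],[9,12,-4,-13],[9,12,-4,-13],[9,12,-4,-13]]'
python3 - <<'E'
from h import *
print(bot.get_obs()['q'])
Z=dict(knob_grip=.0855,cradle_seat=.07)
for n in ['wrist']:
    c=shot(n,n+'1.png')
    for k,z in Z.items():
        r=bot.landmark_of(k,c)
        if r: print(n,k,np.round(r[0]['point'],1),round(r[0]['score'],2),np.round(atz(c,r[0]['point'],z),4))
E
```

```text
time: 2.95
ee_pos: [0.4067, -0.1787, 0.2395]
tcp_rot: [180.0, -0.0, 13.2]
wrist_force: [1.1, -0.5, -0.8]
opening: 0.0853
grasp_force: 0.0
time: 3.95
ee_pos: [0.4958, -0.0607, 0.1995]
tcp_rot: [180.0, -0.0, 0.3]
wrist_force: [-0.4, 0.3, 0.0]
opening: 0.0855
grasp_force: 0.0
[-6.97643898e+00 -2.60511246e+00 -2.04887159e+00  9.05340213e+01
 -3.89409036e-04  1.72747728e+02]
wrist knob_grip [318.7 182.3] 0.6 [ 0.5064 -0.0568  0.0855]
wrist cradle_seat [171.7 169.7] 0.79 [0.5151 0.0838 0.07  ]
```

View pics/wrist1.png

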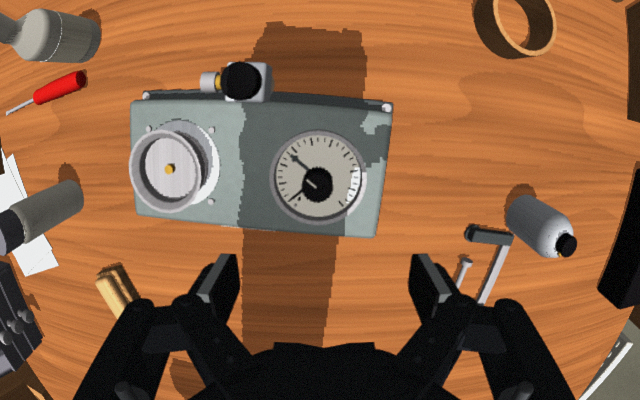

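The wrist view shows the gauge at (318,178). The peak hand and the white line point up-left, towards (290,153), about 90° clockwise from the zero position (down-left). The cradle is at (170,168). Next I'll grip the knob.

```bash
python3 -m inch '[[0.5,0.2,0,0],[1.1,0.4,-1,0],[1.1,0.4,-3,0],[1.1,0.4,-5.5,0],[1.1,0.4,-8,0],[1.1,0.4,-10,0],[1.1,0.4,-11.3,0],[1.1,0.4,-11.3,0]]' 5; python3 -m inch '[[0,0,0,0],[0,0,0,0],[0,0,0,0],[0,0,0,0],[0,0,0,0],[0,0,0,0],[0,0,0,0],[0,0,0,0]]' 1.5 30
python3 - <<'E'
from h import *
c=shot('wrist'); cv2.imwrite('pics/w2.png',cv2.resize(c['img'][130:400,170:470,::-1],None,fx=2,fy=2))
E
```

```text
time: 5.1
ee_pos: [0.5063, -0.0564, 0.0852]
tcp_rot: [-180.0, 0.1, 0.2]
wrist_force: [0.3, -0.1, 1.0]
opening: 0.0499
grasp_force: 0.0
time: 6.1
ee_pos: [0.5073, -0.0554, 0.0875]
tcp_rot: [-179.9, -0.1, 0.3]
wrist_force: [-1.1, 7.3, 2.7]
opening: 0.0229
grasp_force: 29.6
```

View pics/w2.png

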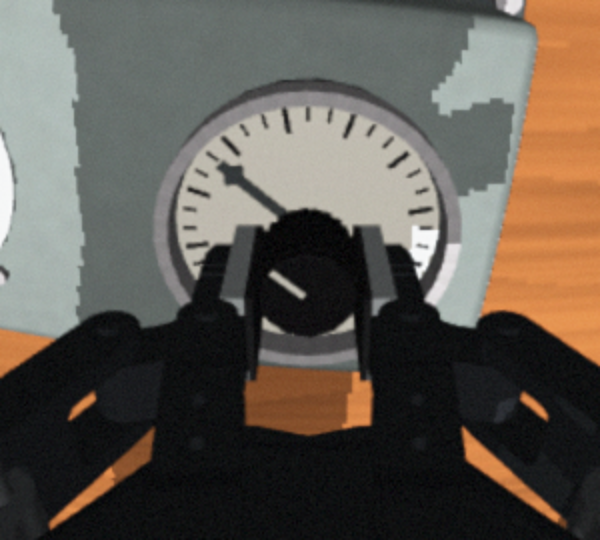

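The fingers hold the knob. The white line and hand still point up-left (hand tip at (232,172) in the crop). I'll turn it counter-clockwise.

```bash
python3 -m inch '[[0,0,0,8],[0,0,0,18],[0,0,0,28],[0,0,0,38],[0,0,0,48],[0,0,0,58],[0,0,0,66],[0,0,0,66]]'; python3 -c "
from workcell import bot;print(bot.get_obs()['torque'])"; python3 -m inch '[[0,0,0,4],[0,0,0,9],[0,0,0,14],[0,0,0,19],[0,0,0,24],[0,0,0,29],[0,0,0,34],[0,0,0,34]]'
python3 - <<'E'
from h import *
print(bot.get_obs()['torque'])
c=shot('wrist'); cv2.imwrite('pics/w3.png',cv2.resize(c['img'][100:400,170:470,::-1],None,fx=1.9,fy=1.9))
E
```

```text
time: 7.15
ee_pos: [0.5069, -0.0548, 0.0875]
tcp_rot: [-180.0, -0.2, 66.4]
wrist_force: [-3.6, 10.1, 4.6]
opening: 0.0227
grasp_force: 29.7
[ 2.15148522  0.55350581 -0.00230247]
time: 8.15
ee_pos: [0.5069, -0.0565, 0.0872]
tcp_rot: [180.0, 0.0, 100.2]
wrist_force: [-3.3, 1.7, 4.2]
opening: 0.0225
grasp_force: 30.1
[ 0.14127094  0.66796387 -0.00218754]
```

View pics/w3.png

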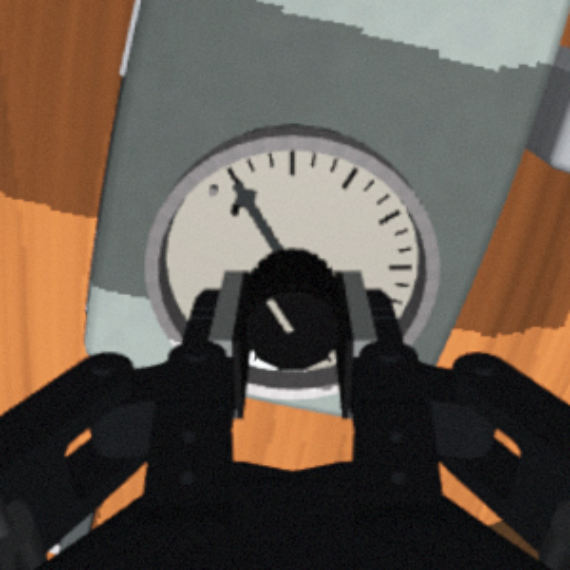

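The hand and line now sit at a heading of about 130°, which matches the zero stop, with the grip slipping against it. I'll nudge it slightly more, release, rise and check.

```bash
python3 -m inch '[[0,0,0,4],[0,0,0,8],[0,0,0,10],[0,0,0,10],[0,0,0,10],[0,0,0,10],[0,0,0,10],[0,0,0,10]]'; python3 -m inch '[[0,0,0,0],[0,0,0,0],[0,0,0,0],[0,0,0,0],[0,0,1.5,0],[0,0,4,0],[-1,0,8,0],[-1,0,10,0]]' 6
python3 - <<'E'
from h import *
c=shot('wrist'); cv2.imwrite('pics/w4.png',cv2.resize(c['img'][80:280,220:420,::-1],None,fx=3,fy=3))
for k,z in dict(knob_grip=.0855,cradle_seat=.07,flask_base=0).items():
        r=bot.landmark_of(k,c)
        if r: print(k,np.round(r[0]['point'],1),round(r[0]['score'],2),np.round(atz(c,r[0]['point'],z),4))
E
```

```text
time: 9.2
ee_pos: [0.5069, -0.0562, 0.087]
tcp_rot: [179.9, -0.0, 110.1]
wrist_force: [-3.1, 4.0, 4.5]
opening: 0.0228
grasp_force: 30.4
time: 10.2
ee_pos: [0.497, -0.0566, 0.1897]
tcp_rot: [179.8, 0.1, 110.2]
wrist_force: [0.6, -0.2, 0.2]
opening: 0.0601
grasp_force: 0.0
knob_grip [337.  198.6] 0.7 [ 0.5062 -0.0525  0.0855]
cradle_seat [408.7  50.6] 0.63 [0.5191 0.0834 0.07  ]
```

View pics/w4.png

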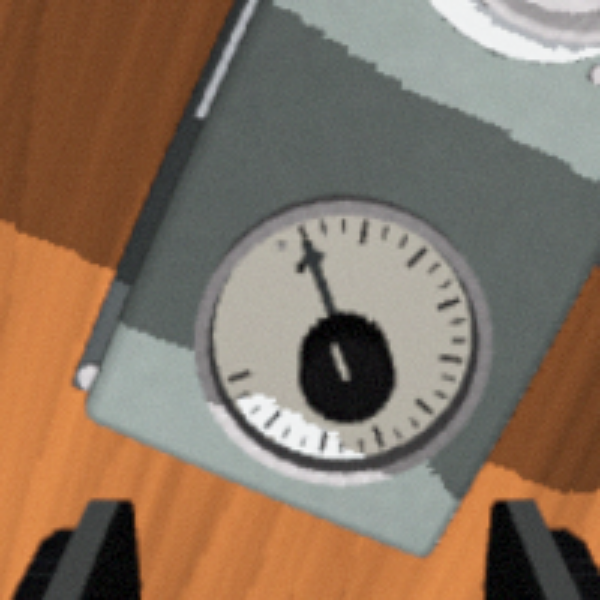

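Both hands now sit together at zero. Next is the flask. I'll approach with the jaws on the diagonal, clear of the clamp's jaw.

```bash
python3 -m inch '[[0,-2,1.5,4],[-1,-6,3,8],[-1.5,-10.5,4,12],[-2.5,-15,5,16],[-3.5,-19.5,5,20],[-4.5,-23.5,5,23],[-5,-26,5,25],[-5,-26.5,5,25]]' 8.5
python3 - <<'E'
from h import *
o=bot.get_obs();print(o['ee_pos'],o['tcp_rot'],o['q'])
c=shot('wrist'); cv2.imwrite('pics/w5.png',c['img'][:,:,::-1])
for n in ['wrist','scene','side']:
  if n!='wrist': c=shot(n)
  for k,z in dict(flask_center=.054,flask_base=0,cradle_seat=.07).items():
        r=bot.landmark_of(k,c)
        if r: print(n,k,np.round(r[0]['point'],1),round(r[0]['score'],2),np.round(atz(c,r[0]['point'],z),4))
E
```

```text
time: 11.4
ee_pos: [0.446, -0.3226, 0.2347]
tcp_rot: [-180.0, -0.1, 135.1]
wrist_force: [-0.2, -0.6, -0.2]
opening: 0.0849
grasp_force: 0.0
[ 0.44602869 -0.32257865  0.23470383] [-1.79975588e+02 -1.34558545e-01  1.35100988e+02] [-3.58738461e+01  5.08284678e+00  9.67880230e+00  9.47326776e+01
 -3.00144537e-03  9.02514097e+00]
wrist cradle_seat [593.2  11.7] 0.88 [0.524 0.088 0.07 ]
scene flask_center [199.8 180.8] 0.76 [ 0.4429 -0.3289  0.054 ]
scene cradle_seat [338.  208.9] 0.82 [0.5137 0.0737 0.07  ]
side flask_center [319.1 309.5] 0.89 [ 0.447  -0.3229  0.054 ]
side flask_base [319.7 321.4] 0.92 [ 0.4499 -0.3158  0.    ]
```

View pics/w5.png

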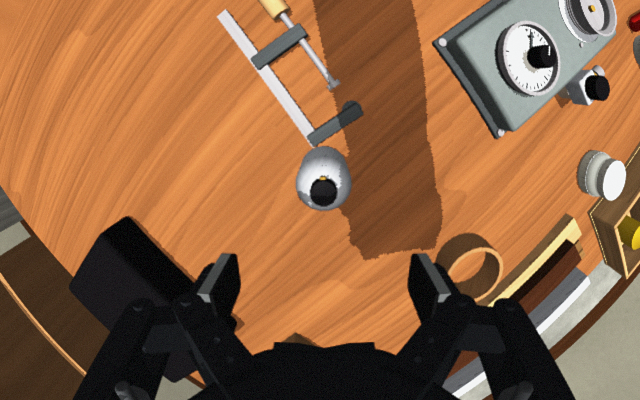

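The flask is seen from above, with the button at (323,192). The clamp jaw is just beyond it, outside the fingers' line.

```bash
python3 - <<'E'
from h import *
c=shot('wrist')
print(atz(c,(323,191),.108),atz(c,(324,165),.076),c['fovy'],np.array(c['mount']).round(3))
# project helper: flask axis candidates
M=np.array(c['mount']);Rt=Ro.from_euler('xyz',c['o']['tcp_rot'],degrees=True).as_matrix()
f=200/np.tan(np.radians(c['fovy'])/2)
def proj(X):
    p=np.linalg.inv(M)@np.r_[Rt.T@(np.array(X)-c['o']['ee_pos']),1]; th=np.arctan2(np.hypot(p[0],p[1]),p[2]); return np.array([c['cx'],c['cy']])+f*th*p[:2]/np.hypot(p[0],p[1])
for z in (0,.108): print(proj([.446,-.323,z]))
E
```

```text
[ 0.44557284 -0.32211347  0.108     ] [ 0.43430885 -0.30965343  0.076     ] 65.70646984690485 [[ 0.    -0.95  -0.312  0.081]
 [ 1.     0.     0.    -0.001]
 [-0.    -0.312  0.95  -0.135]
 [ 0.     0.     0.     1.   ]]
[322.89768061 166.09521622]
[322.6312111  191.99571797]
```

```bash
python3 -m inch '[[0,0,-2,0],[0,0,-5,0],[0,0,-9,0],[0,0,-12.5,0],[0,0,-15.5,0],[0,0,-17.5,0],[0,0,-18.4,0],[0,0,-18.4,0]]'; python3 -m inch '[[0,0,0,0],[0,0,0,0],[0,0,0,0],[0,0,0,0],[0,0,0,0],[0,0,0,0],[0,0,0,0],[0,0,0,0]]' 5 80;  python3 -m inch '[[0,0,0,0],[0,0,0.5,0],[0,0,1.5,0],[0,0,3,0],[0,0,5,0],[0,0,8,0],[0,0,11,0],[0,0,12,0]]'
```

```text
time: 13.05
ee_pos: [0.4466, -0.3214, 0.0522]
tcp_rot: [-180.0, -0.0, 135.2]
wrist_force: [-0.0, 0.2, 0.6]
opening: 0.0854
grasp_force: 0.0
time: 14.05
ee_pos: [0.4474, -0.3221, 0.0539]
tcp_rot: [180.0, 0.1, 135.2]
wrist_force: [-1.1, -0.8, 5.2]
opening: 0.0539
grasp_force: 84.1
time: 15.05
ee_pos: [0.4474, -0.322, 0.175]
tcp_rot: [180.0, 0.2, 135.2]
wrist_force: [0.4, -0.1, -2.3]
opening: 0.054
grasp_force: 84.3
```

```bash
python3 -m inch '[[0.5,2,0,0],[1.5,5.5,0.5,0],[3,10,1,0],[4.5,15,1.5,0],[6,20,1.5,0],[7.5,25,1.5,0],[9,30,1.5,0],[10,33.5,1.5,0]]'; python3 -m inch '[[0.5,1.5,0,0],[0.8,2.5,0,0],[0.8,2.7,0,0],[0.8,2.7,0,0],[0.8,2.7,0,0],[0.8,2.7,0,0],[0.8,2.7,0,0],[0.8,2.7,0,0]]'
python3 - <<'E'
from h import *
c=shot('wrist','w6.png')
for i in range(3):
  if i: c=shot('wrist')
  for k,z in dict(cradle_seat=.07,knob_grip=.0855).items():
        r=bot.landmark_of(k,c)
        if r: print(k,np.round(r[0]['point'],1),round(r[0]['score'],2),np.round(atz(c,r[0]['point'],z),4))
E
```

```text
time: 16.05
ee_pos: [0.5462, 0.0167, 0.1859]
tcp_rot: [-179.9, -0.1, 135.3]
wrist_force: [0.1, -0.5, -1.8]
opening: 0.0537
grasp_force: 84.4
time: 17.05
ee_pos: [0.5547, 0.0404, 0.1873]
tcp_rot: [-180.0, 0.0, 135.2]
wrist_force: [0.0, 0.2, -3.1]
opening: 0.0541
grasp_force: 84.5
cradle_seat [331.5 130.1] 0.7 [0.5191 0.0834 0.07  ]
knob_grip [208.3 232.8] 0.86 [ 0.5035 -0.0537  0.0855]
cradle_seat [331.5 130. ] 0.69 [0.519  0.0835 0.07  ]
knob_grip [206.7 236.4] 0.71 [ 0.5046 -0.0576  0.0855]
cradle_seat [333.1 127.3] 0.74 [0.5184 0.0861 0.07  ]
knob_grip [210.8 235.6] 0.55 [ 0.5068 -0.054   0.0855]
```

View pics/w6.png

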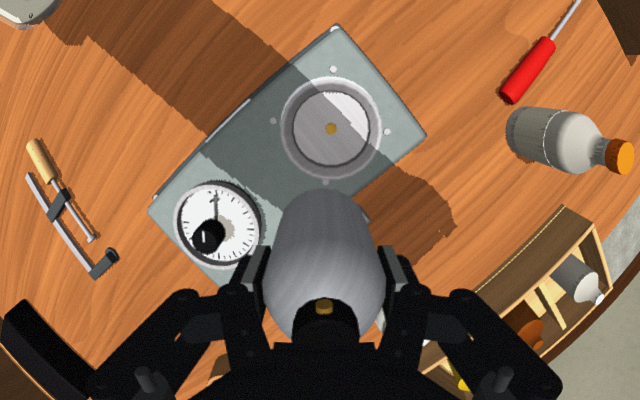

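The cradle is in clear view, with the rim spanning about columns 281–383 and rows 77–180 and the nipple at (331,128). I'll refine its centre.

```bash
python3 - <<'E'
from h import *
c=shot('wrist')
print('rim',[atz(c,p,.088).round(4) for p in ((332,77),(332,180),(281,128),(383,128))])
print('nip',atz(c,(331,128.5),.073).round(4))
print('bolts',np.mean([atz(c,p,.052) for p in ((333,69),(272,121),(388,131),(325,182))],0).round(4))
g=cv2.GaussianBlur(cv2.cvtColor(c['img'],cv2.COLOR_RGB2GRAY),(3,3),0)
print(cv2.HoughCircles(g,cv2.HOUGH_GRADIENT,1,5,param1=120,param2=25,minRadius=30,maxRadius=60)[0][:8])
print(c['o']['ee_pos'])
E
```

```text
rim [array([0.4891, 0.113 , 0.088 ]), array([0.5458, 0.0573, 0.088 ]), array([0.4892, 0.0586, 0.088 ]), array([0.5437, 0.114 , 0.088 ])]
nip [0.5176 0.0843 0.073 ]
bolts [0.5169 0.0841 0.052 ]
[[329.5 125.5  50.3]
 [216.5 223.5  43.8]
 [221.5 221.5  43.6]
 [329.5 132.5  49.3]
 [333.5 128.5  49.2]
 [324.5 125.5  42.9]
 [210.5 227.5  42.7]
 [222.5 227.5  33.8]]
[0.55476532 0.04051785 0.18728743]
```

```bash
python3 -m inch '[[-1,1,0,0],[-2.5,3,0,0],[-3.5,4.2,0,0],[-3.8,4.4,0,0],[-3.8,4.4,-1,0],[-3.8,4.4,-2.5,0],[-3.8,4.4,-3.5,0],[-3.8,4.4,-3.5,0]]';python3 -m inch '[[0,0,-0.3,0],[0,0,-0.7,0],[0,0,-1.1,0],[0,0,-1.5,0],[0,0,-1.9,0],[0,0,-2.2,0],[0,0,-2.4,0],[0,0,-2.4,0]]'; python3 - <<'E'
from h import *
print(bot.get_obs()['wrist_force'])
c=shot('wrist');cv2.imwrite('pics/w7.png',c['img'][:,:,::-1])
E
```

```text
time: 18.55
ee_pos: [0.5162, 0.0841, 0.1508]
tcp_rot: [-179.9, -0.1, 135.2]
wrist_force: [0.6, 0.3, -1.2]
opening: 0.054
grasp_force: 84.5
time: 19.55
ee_pos: [0.5167, 0.0845, 0.1282]
tcp_rot: [-180.0, -0.0, 135.2]
wrist_force: [-0.3, -0.4, -2.5]
opening: 0.0539
grasp_force: 84.5
[-0.29162853 -0.35331485 -2.47341492]
```

View pics/w7.png

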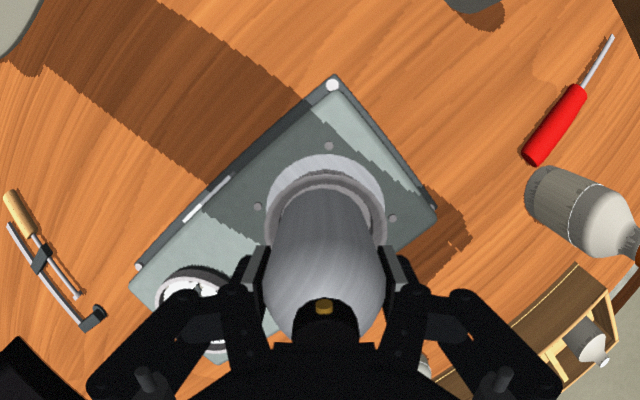

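The flask's foot is inside the ring, centred (ring columns 268–385, flask 275–375), with no side force. I'll press down.

```bash
python3 -m inch '[[0,0,-0.2,0],[0,0,-0.4,0],[0,0,-0.6,0],[0,0,-0.8,0],[0,0,-1.0,0],[0,0,-1.2,0],[0,0,-1.2,0],[0,0,-1.2,0]]' - 100;python3 -m inch '[[0,0,-0.1,0],[0,0,-0.2,0],[0,0,-0.4,0],[0,0,-0.6,0],[0,0,-0.8,0],[0,0,-0.9,0],[0,0,-1,0],[0,0,-1,0]]'
```

```text
time: 20.6
ee_pos: [0.5169, 0.0844, 0.1174]
tcp_rot: [180.0, 0.0, 135.2]
wrist_force: [-2.9, -1.4, 7.7]
opening: 0.0535
grasp_force: 106.1
time: 21.6
ee_pos: [0.517, 0.0844, 0.108]
tcp_rot: [179.9, 0.1, 135.2]
wrist_force: [-5.8, -1.9, 13.4]
opening: 0.0536
grasp_force: 106.9
```

```bash
python3 -m inch '[[0,0,-0.1,0],[0,0,-0.2,0],[0,0,-0.3,0],[0,0,-0.3,0],[0,0,-0.3,0],[0,0,-0.3,0],[0,0,-0.3,0],[0,0,-0.3,0]]'
python3 - <<'E'
from h import *
c=shot('wrist');cv2.imwrite('pics/w8.png',c['img'][:,:,::-1])
r=bot.landmark_of('flask_base',c);print(r[:1])
s=shot('scene');cv2.imwrite('pics/s8.png',cv2.resize(s['img'][140:270,240:400,::-1],None,fx=4,fy=4,interpolation=cv2.INTER_CUBIC))
E
```

```text
time: 22.6
ee_pos: [0.5171, 0.0842, 0.1077]
tcp_rot: [179.8, 0.2, 135.2]
wrist_force: [-13.2, -4.4, 33.5]
opening: 0.0537
grasp_force: 108.9
[]
```

View pics/w8.png

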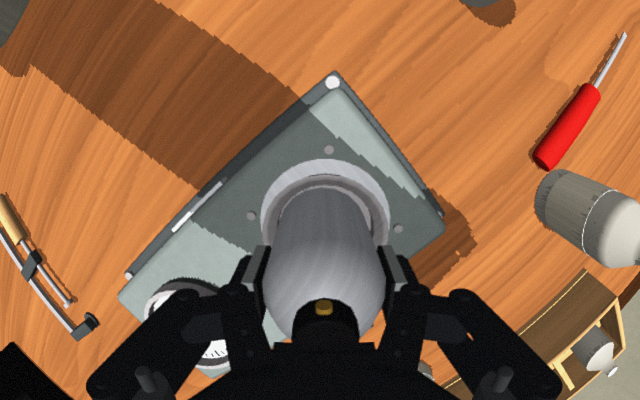

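The force jumped from 13 to 33 N with no further travel, so the cradle is on its hard stop. I'll ease slightly, settle and hand in.

```bash
python3 -m inch '[[0,0,0.1,0],[0,0,0.1,0],[0,0,0.1,0],[0,0,0.1,0],[0,0,0.1,0],[0,0,0.1,0],[0,0,0.1,0],[0,0,0.1,0]]' && python3 -c "
from workcell import bot;print(bot.job_done())"
```

```text
time: 23.75
ee_pos: [0.5171, 0.0843, 0.1078]
tcp_rot: [179.9, 0.1, 135.2]
wrist_force: [-10.4, -3.7, 26.5]
opening: 0.0538
grasp_force: 108.1
the job is handed in; nothing more can be done
None
```

I zeroed the peak hand, then set the flask in the cradle and pressed it onto the cradle's stop (about 26 N at the wrist). I handed the job in at about 24 s with the arm still holding it down; no verdict came back, and I didn't check the final peak reading by eye.

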